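# Move the clip-on work light to the tool rack and aim it at the hub

## Robot

A 6-joint arm with a two-finger parallel gripper is mounted at the origin on the work surface. World frame = base frame: x ahead of the robot, y to its left, z up, the work surface at z = 0. Lengths are in mm, angles in rad, forces in N, time in s.
With the tool pointing down it reaches from about 275 to 750 mm from the base axis. Payload 10.2 kg.
Tool frame: the origin (TCP) lies midway between the tips of the shut fingers; the grasp point (between the pads) lies 19 mm behind it; z points along the fingers, y is the line along which they close (so a half turn about z gives the same grasp; the last joint's range is limited). The gripper opens to 85 mm and grips with 20 to 120 N. Pads are 22 mm wide; open, the fingers measure 114 mm over their backs; the gripper's body (76 mm by 85 mm) begins 54 mm behind the grasp point. The pads swing forward as they close: fully open they stand 13 mm farther back than shut.
Start: joints at [-1.355, 0.313, 1.498, -0, 1.331, -0.223], TCP at [223.037, -475.274, 231.294] pointing down, gripper open.
Joint ranges: [-2.94, 2.94], [-0.97, 2.17], [0.19, 2.56], [-1.23, 4.37], [0.02, 3.11], [-2.88, 2.88]. Speed limits (rad/s): [2.39, 2.39, 3.01, 3.14, 3.14, 3.14].

## Interface

Orientations are given as a unit quaternion [w, x, y, z].
In Python, from rig import ctrl gives the robot as it stands.
- The arm moves only by the tool arm_command, never from a script. Its argument "increments" is a list of rows, each an object with "dr": the turn, a rotation vector about the tool's x, y, z in units of pi/4 rad (1.0 is pi/4 rad), a list of three; "offset": the shift along the tool's x, y, z in units of 120 mm (1.0 is 120 mm), a list of three; "hand": the opening, from -1 (shut) to 1 (fully open). A call has 1 to 8 rows; each row shifts and turns the commanded pose from where the row before left it, along the tool's axes as they then stand; what a row does not reach is not made up. A row lasts 1/10 s, in which the tool goes at most 50 mm and 8.59 degrees, less where a joint would pass 70% of its speed; a pose out of reach is approached as far as the arm can. A call with a number of a shift or a turn outside -1 to 1 is refused whole. A call with a gripper value outside its range is refused whole. The fingers move at their own pace and stop on an object; "grip_force" is the grip in N (left out, the last holds). Time passes only in rows, so rows that do not move let the fingers close. It gives the time, the measured TCP pose, the force, the opening and the grip force at its end, in the units of the state.
- ctrl.sense(): the state, without advancing time (a new reading comes with each control period).
- ctrl.capture(name): name is "scene" or "top" or "wrist"; returns the picture (400x640x3 uint8, red, green, blue); there is no depth.
- ctrl.camera_info(name): a dict with "K" (3x3 intrinsics, pixels), "dist" ([k1, k2, p1, p2, k3] as OpenCV has them; the pictures are not rectified), "R" (3x3) and "t" (3): a world point X has camera coordinates R X + t. Camera axes: x right, y down, z forward; pixel columns grow to the right and rows downward; lengths in mm; the calibration is good to about 2 mm. A picture is of the moment at which its call begins: read the wrist's pose just before it. camera_info takes no time and is no camera call; for the wrist camera it gives the pose at the moment of the call.
- ctrl.finish_job(): hands the job in; it is judged then, once.
The state is a dict: "time_s": time; "joints": joint angles; "dq": joint speeds; "tau": joint torques, N m; "eef_pos": TCP position; "ee_rot": TCP orientation; "force": force on the tool from outside, world axes, zero at the start; "wrist_torque": the same for the moment, N m; "grip_width": opening from 0.0 (shut) to 1.0 (fully open); "grip_force": force on a finger pad.
Only numpy, scipy, OpenCV 4.12 (cv2) and the standard library are available. Lean on these libraries where they do the work, as an engineer would, in place of code of your own. Each camera call takes 0.05 s, during which the arm holds its last target. There are 200 camera calls.

## Task

I am about to service the rear hub: unclip the work light from the parts box and clip it squarely and well down over the top edge of the plywood tool rack, straight across from the middle of the hub and facing it. Then tilt the light's head down so that it shines at the middle of the hub, and leave everything else on the bench where it is.

Things in the scene. Friction and masses are not known exactly. Their poses are not given: they have to be found in the camera images.
- light: Battery bar light on a spring clamp, 250 g, the only lamp. Its clamp now sits over the left (+y) wall of the parts box, jaws down, handles up. Origin: centre of the clamp, where its pivot barrel (28 mm diameter, 30 mm along x) rests on the board's edge. Axes, of the clamp's front half: x along the edge, -y towards the lamp head, z up. A level arm 20 mm wide runs from barrel to head
- light_grip (a point): Where to grip: midway between the two handles, 66 mm above the origin when clipped. Handles are straight, 28 mm wide (x), 6 mm thick, their tops 84 mm above the origin; clipped on a 15 mm board they lean apart to 56 mm over their outsides at the top (about 38 mm at 45 mm above the origin). Squeezed to the stop they are parallel, 26 mm over all
- light_pivot (a point): The clamp's pivot axis (along x), 14 mm above the origin, in the barrel. Flat jaw pads 32 mm wide (x) reach from 4 to 38 mm below the edge; squeezed, their tips stand 38 mm apart. Each clamp half turns by half of the opening about this axis, so the head rises some 25 mm while squeezed
- light_jaw (a joint): Clamp hinge, the back (+y) half against the front half: 0 = jaw pads parallel and 15 mm apart, as clipped on a 15 mm board; +0.46 = squeezed to the stop; -0.28 = empty and shut. Sprung shut: squeezing the handles takes about 9 to 12 N on their upper halves to begin and up to 17 N at the stop (30 to 50 N is a safe squeeze); let go, it shuts on the board by itself
- head_hinge (a point): Axis of the head's tilt hinge (parallel to the light's x), at the end of the arm, 108 mm in front (-y) of the clamp's pivot and level with it when clipped
- light_head (a joint): Tilt of the light head: 0 = shines level (the bar's flat back upright), growing as the beam tips down, 1.5 = shines almost straight down. It stays where it is left; friction 0.05 N m, so about 2 to 3 N on its upper rear edge, pushed forwards and then down, tilts it
- light_beam (a point): Middle of the white light face of the head, 25 mm in front of its hinge. The head is a bar 150 mm along x, 48 mm high (24 mm either side of the hinge), 16 mm thick (8 to 24 mm in front of the hinge). The beam leaves along the point's -y axis; at tilt 0 that is the light's -y
- rack: Upright plywood tool rack fixed on the bench, the light's new place: a board 340 mm long (x), 15 mm thick (y), 180 mm high, its -y face bare and turned to the hub, a magnetic strip with tools on its +y face (up to 45 mm behind it, below 120 mm). Origin at the middle of its underside
- rack_edge (a point): Middle of the rack's top edge, 180 mm above the bench; the edge runs along x, 170 mm either way
- hub_mid (a point): Middle of the rear hub that lies on a dark wooden cradle (190 x 110 mm, fixed) between rack and box, axle level, 75 mm above the bench, its largest sprocket 110 mm across (top 130 mm above the bench). x runs along the axle
- box: Open plywood parts box fixed on the bench, 300 x 240 mm, 110 mm high, walls 15 mm; the light is clipped on its +y wall. Origin at the middle of its underside
- lube: Black oil bottle, 52 mm diameter, 140 mm tall, standing beyond the hub; bystander. Origin at its base
- spanner: Steel spanner 170 mm long lying on the bench behind (+y of) the rack; bystander
- grease: Low grease jar, 70 mm diameter, 60 mm tall, beside the oil bottle, beyond the hub; bystander. Origin at its base
Not all that is in view belongs to the job. What is shaped like the part that bears hub_mid but blue is not meant.

How it is judged:
By the outcome, as a careful person would: the job done as asked, in the order asked, and still so for the second after the job is handed in, with the robot touching nothing.
It also fails if it takes over 62 s, if anything falls off the work surface, if the arm or the gripper's body presses on something with over 40 N, if the wrist force passes 120 N, or if a joint passes its speed limit or range.

## Working session

There is one attempt and no reset: what is moved stays moved. The work goes in short steps, Python scripts to look and compute and a tool call to move; the robot and the scene stay as the last step left them, time stands still between calls to the robot, and variables do not carry over. Pictures are saved under pics/ and viewed, at most 10 in all, crops included, and the job is handed in when it is done.

Besides the shell and the picture viewer there is one more tool, called after "Emit:" in YAML: its name, and indented under it one key for each argument. arm_command: Moves the arm, as the interface text tells. Shifts and turns lie within -1 to 1; 1 stands for 120 mm of shift or pi/4 rad of turn. Its arguments: {"type":"object","properties":{"increments":{"type":"array"},"grip_force":{"type":"number"}},"required":["increments"]}

```bash
ls; mkdir -p pics; cat > h.py <<'E'
import numpy as np, cv2
from rig import ctrl
from scipy.spatial.transform import Rotation as R
def save(name,fn):
    im=ctrl.capture(name); cv2.imwrite('pics/'+fn,im[:,:,::-1]); return im
def ray(ci,uv):
    K=np.array(ci['K'],float);d=np.array(ci['dist'],float)
    p=cv2.undistortPoints(np.array(uv,float).reshape(-1,1,2),K,d).reshape(-1,2)
    Rm=np.array(ci['R']);t=np.array(ci['t'])
    D=np.c_[p,np.ones(len(p))]@Rm
    return -Rm.T@t, D/np.linalg.norm(D,axis=1)[:,None]
def onz(ci,uv,z):
    o,D=ray(ci,uv); return o+D*((z-o[2])/D[:,2])[:,None]
def tri(c1,u1,c2,u2):
    o1,d1=ray(c1,u1);o2,d2=ray(c2,u2);out=[]
    for a,b in zip(d1,d2):
        s=np.linalg.lstsq(np.c_[a,-b],o2-o1,rcond=None)[0]
        p,q=o1+a*s[0],o2+b*s[1]; out.append(np.r_[(p+q)/2,np.linalg.norm(p-q)])
    return np.array(out)
def proj(ci,P):
    Rm=np.array(ci['R']);return cv2.projectPoints(np.array(P,float).reshape(-1,1,3),cv2.Rodrigues(Rm)[0],np.array(ci['t'],float),np.array(ci['K'],float),np.array(ci['dist'],float))[0].reshape(-1,2)
E
python3 - <<'E'
from h import *
np.set_printoptions(precision=3,suppress=True)
print(ctrl.sense())
for n in ['scene','top']:
    save(n,n+'1.png');c=ctrl.camera_info(n);print(n,np.array(c['K']).tolist(),c['dist'],-np.array(c['R']).T@np.array(c['t']),np.array(c['R']))
E
```

```text
pics
{'time_s': 0.0, 'joints': array([-1.355,  0.313,  1.498,  0.   ,  1.331, -0.223]), 'dq': array([-0.001,  0.   , -0.   ,  0.   , -0.   ,  0.   ]), 'tau': array([  0.001, -41.226, -25.975,  -0.   ,   0.004,   0.   ]), 'eef_pos': array([ 222.984, -475.021,  230.732]), 'ee_rot': array([-0.001,  0.976,  0.218,  0.   ]), 'force': array([ 0.22 , -0.298,  0.065]), 'wrist_torque': array([ 0.019, -0.009, -0.016]), 'grip_force': 0.0, 'grip_width': 0.9970572524121977}
scene [[390.49592102688473, 0.0, 321.76068261113306], [0.0, 390.49592102688473, 200.0052211094964], [0.0, 0.0, 1.0]] [0.006 0.    0.    0.    0.   ] [ 947.48   820.791 1025.897] [[-0.853  0.521  0.004]
 [ 0.384  0.634 -0.672]
 [-0.353 -0.571 -0.741]]
top [[406.74993021902463, 0.0, 312.76457520986935], [0.0, 406.74993021902463, 196.24424772804883], [0.0, 0.0, 1.0]] [-0.066  0.     0.     0.     0.   ] [ 371.972  132.465 1491.398] [[-0.012 -1.     0.022]
 [-0.993  0.01  -0.114]
 [ 0.114 -0.023 -0.993]]
```

View pics/scene1.png

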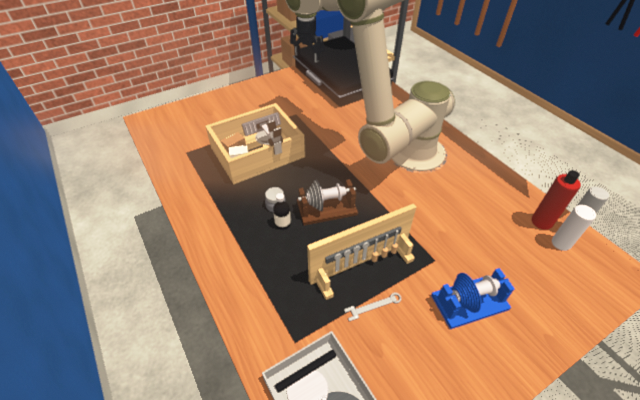

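View pics/top1.png

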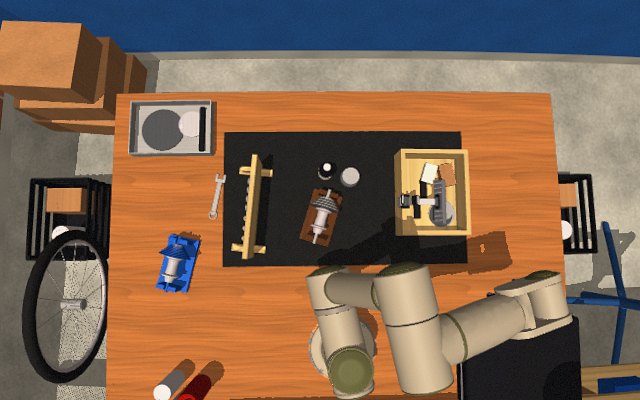

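Candidates: the light at top (420,200) / scene (275,140) is the only lamp. The hub on the brown cradle is at top (322,215) / scene (325,198), and its blue decoy at top (178,262) / scene (472,295). The rack is at top (252,205) / scene (365,250). I choose the brown-cradle hub and will check it in a close crop.

```bash
python3 - <<'E'
from h import *
t=cv2.imread('pics/top1.png');s=cv2.imread('pics/scene1.png')
f=lambda im,x,y:cv2.resize(im[y:y+75,x:x+100],(400,300),interpolation=cv2.INTER_CUBIC)
cv2.imwrite('pics/crop1.png',np.vstack([np.hstack([f(t,385,160),f(s,205,100)]),np.hstack([f(t,290,170),f(s,275,160)])]))
# rough
c=ctrl.camera_info('top');print(onz(c,[[259,155],[246,256]],180),onz(c,[[322,213]],75),onz(c,[[405,200],[440,200]],130))
E
```

```text
[[660.23095504 276.43896514 180.        ]
 [332.47512001 317.08344017 180.        ]] [[475.18629338  67.66521425  75.        ]] [[ 512.23418145 -212.554583    130.        ]
 [ 511.0054595  -333.61446534  130.        ]]
```

View pics/crop1.png

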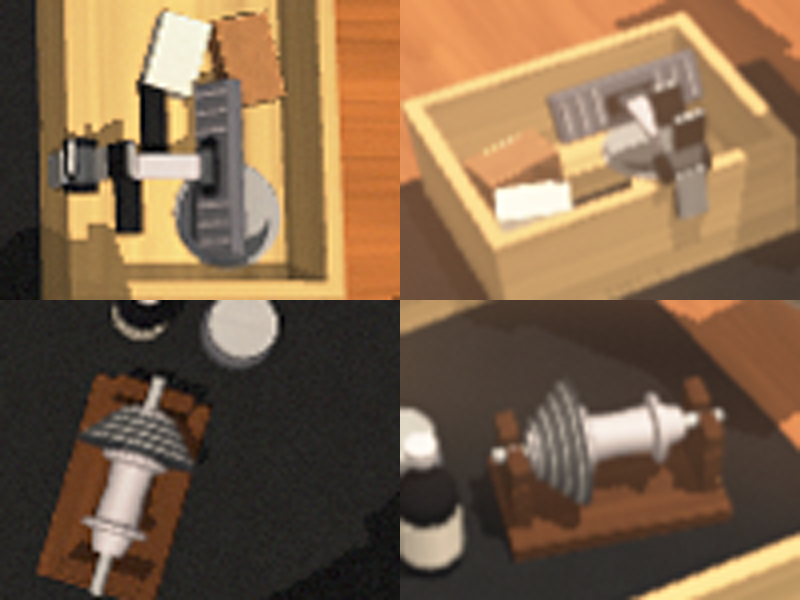

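The crop confirms it: the light is clamped over the box's left wall with its head towards -y, and the brown-cradle hub lies yawed. Next I'll get the wrist camera's mounting and plan an overhead look.

```bash
cat >> h.py <<'E'
np.set_printoptions(precision=3,suppress=True)
def st():
    s=ctrl.sense();q=s['ee_rot'];return s,np.array(s['eef_pos']),R.from_quat([q[1],q[2],q[3],q[0]])
def mat(yaw,tilt=0):
    "tool down, tool x at world yaw (rad)"
    return R.from_euler('z',yaw)*R.from_rotvec([np.pi,0,0])
def rel(p,r,n=1):
    "rows in units: total offset (tool axes now) and dr total to target"
    s,p0,r0=st();o=r0.inv().apply(np.array(p)-p0)/120;d=(r0.inv()*r).as_rotvec()/(np.pi/4)
    print('t',s['time_s'],'pos',p0,'eul',r0.as_matrix()[:,0],r0.as_matrix()[:,2],'F',s['force'],'w',s['grip_width'],s['grip_force'])
    print('off',o,'dr',d,'rows>=',max(np.linalg.norm(o)*120/50,np.linalg.norm(d)*45/8.59))
E
python3 - <<'E'
from h import *
c=ctrl.camera_info('wrist');s,p,r=st()
Rm=np.array(c['R']);C=-Rm.T@np.array(c['t']);print(r.inv().apply(C-p),Rm@r.as_matrix(),c['K'])
rel([500,-215,400],mat(0))
rel([500,-215,400],r)
E
```

```text
[  78.202   -0.143 -141.947] [[ 0.001  1.    -0.001]
 [-0.953  0.    -0.301]
 [-0.301  0.001  0.953]] [[333.337   0.    321.537]
 [  0.    333.337 197.185]
 [  0.      0.      1.   ]]
t 0.1 pos [ 222.994 -475.038  230.794] eul [0.905 0.425 0.   ] [-0.     0.001 -1.   ] F [0.01  0.156 0.791] w 0.9986475959667771 0.0
off [ 3.011 -0.982 -1.408] dr [-0.001  0.     0.559] rows>= 8.318236106276554
t 0.1 pos [ 222.994 -475.038  230.794] eul [0.905 0.425 0.   ] [-0.     0.001 -1.   ] F [0.01  0.156 0.791] w 0.9986475959667771 0.0
off [ 3.011 -0.982 -1.408] dr [0. 0. 0.] rows>= 8.318236106276554
```

Emit:
arm_command:
  increments:
    - {"offset":[0.35,-0.12,-0.17],"dr":[0,0,0],"hand":1}
    - {"offset":[0.35,-0.12,-0.17],"dr":[0,0,0],"hand":1}
    - {"offset":[0.35,-0.12,-0.17],"dr":[0,0,0],"hand":1}
    - {"offset":[0.35,-0.12,-0.17],"dr":[0,0,0],"hand":1}
    - {"offset":[0.35,-0.12,-0.17],"dr":[0,0,0],"hand":1}
    - {"offset":[0.35,-0.12,-0.17],"dr":[0,0,0],"hand":1}
    - {"offset":[0.35,-0.12,-0.17],"dr":[0,0,0],"hand":1}
    - {"offset":[0.35,-0.12,-0.17],"dr":[0,0,0],"hand":1}

```text
time_s: 0.9
eef_pos: [479.2, -226.6, 395.2]
ee_rot: [-0.0, 0.976, 0.218, -0.0]
force: [-0.0, -1.3, 0.5]
grip_width: 1.0
grip_force: 0.0
```

Emit:
arm_command:
  increments:
    - {"offset":[0,0,0],"dr":[0,0,0.19],"hand":1}
    - {"offset":[0,0,0],"dr":[0,0,0.19],"hand":1}
    - {"offset":[0,0,0],"dr":[0,0,0.18],"hand":1}
    - {"offset":[0,0,0],"dr":[0,0,0],"hand":1}
    - {"offset":[0,0,0],"dr":[0,0,0],"hand":1}

```text
time_s: 1.4
eef_pos: [478.2, -228.2, 394.3]
ee_rot: [-0.0, 1.0, 0.001, -0.0]
force: [-0.1, 0.7, 0.2]
grip_width: 1.004
grip_force: 0.0
```

```bash
python3 - <<'E'
from h import *
import pickle
c=ctrl.camera_info('wrist');im=save('wrist','w1.png');pickle.dump(c,open('w1.pkl','wb'))
rel([500,-120,400],mat(0))
E
```

```text
t 1.45 pos [ 478.215 -228.295  394.339] eul [ 1.     0.002 -0.   ] [-0.  0. -1.] F [ 0.225  0.049 -0.403] w 1.0011260610618735 0.0
off [ 0.184 -0.902 -0.047] dr [-0.     0.     0.003] rows>= 2.212189378654314
```

View pics/w1.png

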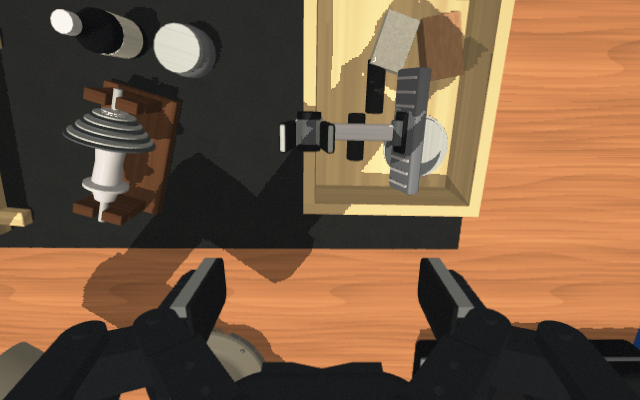

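The close view shows the clamp at (308,131) with its handle tops at (283,137) and (329,138). The arm runs to the head's hinge at about (402,131), and the bar spans (415,68) to (404,193). The hub with its dark sprocket is at (108,150) and the bottle and jar are at the upper left. I'll take a second view from 100 mm further to +y for height.

Emit:
arm_command:
  increments:
    - {"offset":[0.1,-0.4,0],"dr":[0,0,0],"hand":1}
    - {"offset":[0.1,-0.4,0],"dr":[0,0,0],"hand":1}
    - {"offset":[0,0,0],"dr":[0,0,0],"hand":1}
    - {"offset":[0,0,0],"dr":[0,0,0],"hand":1}

```text
time_s: 1.85
eef_pos: [502.4, -131.6, 394.6]
ee_rot: [0.0, 1.0, 0.001, 0.0]
force: [-0.3, -0.4, -1.1]
grip_width: 1.002
grip_force: 0.0
```

```bash
python3 - <<'E'
from h import *
import pickle
c=ctrl.camera_info('wrist');im=save('wrist','w2.png');pickle.dump(c,open('w2.pkl','wb'))
a=cv2.imread('pics/w1.png')
b=cv2.imread('pics/w2.png')
f=lambda im,x,y,w,h,k:cv2.resize(im[y:y+h,x:x+w],(w*k,h*k),interpolation=cv2.INTER_CUBIC)
# left: w1 light 4x ; right: w2 whole
P=np.zeros((600,800,3),np.uint8)
P[:300]=f(a,265,55,160,60,5) if 0 else f(a,265,85,200,75,4)
c1=pickle.load(open('w1.pkl','rb'))
uv=proj(c,onz(c1,[[308,131]],170));print(uv)
x,y=np.round(uv[0]).astype(int); x0,y0=max(0,x-43),max(0,y-46);x0=min(x0,440);print(x0,y0)
P[300:]=f(b,x0,y0,200,75,4)
cv2.imwrite('pics/crop2.png',P)
E
```

```text
[[395.306 153.546]]
352 108
```

View pics/crop2.png

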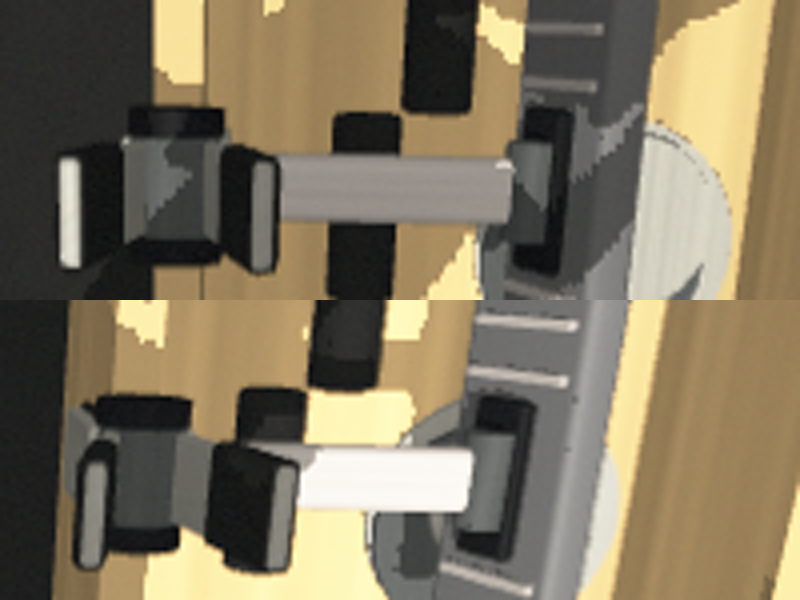

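View pics/w2.png

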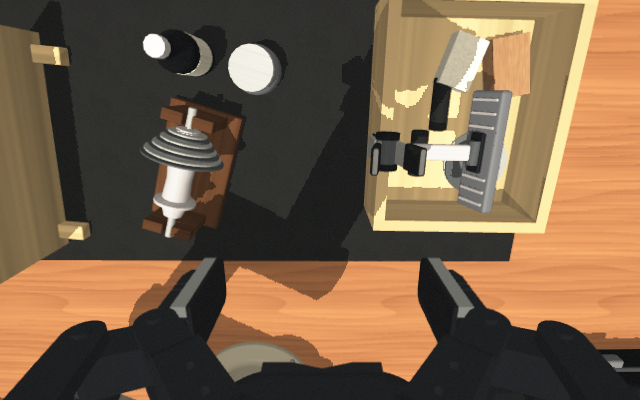

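View 1 shows the handle-top strips at x≈282.6 and 331.2, rows 126 to 152. View 2 shows them at about x 376 and 423, rows 149 to 175. Axle ends are at (117,92) and (101,220) in view 1, and (191,110) and (169,235) in view 2. Now I'll triangulate.

```bash
python3 - <<'E'
from h import *
import pickle
c1=pickle.load(open('w1.pkl','rb'));c2=pickle.load(open('w2.pkl','rb'))
a=np.array([[70,164],[71,266],[265,163],[264,269]])/4+[265,85]
b=np.array([[98,163],[91,267],[287,162],[278,269]])/4+[352,108]
T=tri(c1,a,c2,b);print(T,'grip',T[:,:3].mean(0))
print('axle',tri(c1,[[117,92],[101,220]],c2,[[191,110],[169,235]]))
# arm near head end: corners top surface
print('arm end',tri(c1,[[265+510/4,85+155/4],[265+510/4,85+222/4]],c2,[[352+472/4,108+148/4],[352+470/4,108+212/4]]))
# bar back-top edge ends, box wall corners
print('box',tri(c1,[[303,213],[478,216]],c2,[[373,230],[543,233]]))
ct=ctrl.camera_info('top')
print('top axle',onz(ct,[[290+160/4,170+80/4],[290+97/4,170+290/4]],75))
# rack top edge from the top picture: pale wood mask inside board region
im=cv2.imread('pics/top1.png')
for y in range(156,258,10):print(y,[tuple(im[y,x][::-1]) for x in range(244,268,1)] if y in(176,226) else '')
E
```

```text
[[ 523.758 -188.152  191.455    1.44 ]
 [ 497.234 -187.615  193.27     0.117]
 [ 524.006 -237.735  189.986    1.391]
 [ 496.462 -237.596  191.915    0.04 ]] grip [ 510.365 -212.775  191.657]
axle [[556.227  46.31   69.939   1.108]
 [377.106  94.789  82.615   0.842]]
arm end [[ 520.027 -312.238  131.014    0.636]
 [ 500.67  -313.013  133.817    0.326]]
box [[ 399.025 -202.855  111.051    0.41 ]
 [ 392.619 -444.857  104.563    1.148]]
top axle [[555.899  38.324  75.   ]
 [373.062  96.016  75.   ]]
156 
166 
176 [(np.uint8(34), np.uint8(33), np.uint8(33)), (np.uint8(38), np.uint8(34), np.uint8(32)), (np.uint8(35), np.uint8(35), np.uint8(33)), (np.uint8(33), np.uint8(35), np.uint8(33)), (np.uint8(25), np.uint8(29), np.uint8(29)), (np.uint8(62), np.uint8(55), np.uint8(45)), (np.uint8(221), np.uint8(171), np.uint8(102)), (np.uint8(245), np.uint8(204), np.uint8(121)), (np.uint8(241), np.uint8(199), np.uint8(119)), (np.uint8(245), np.uint8(205), np.uint8(122)), (np.uint8(209), np.uint8(161), np.uint8(94)), (np.uint8(124), np.uint8(97), np.uint8(59)), (np.uint8(88), np.uint8(70), np.uint8(42)
[... 902 characters left out ...]
int8(81), np.uint8(49)), (np.uint8(103), np.uint8(82), np.uint8(48)), (np.uint8(100), np.uint8(79), np.uint8(49)), (np.uint8(91), np.uint8(72), np.uint8(42)), (np.uint8(63), np.uint8(50), np.uint8(34)), (np.uint8(31), np.uint8(28), np.uint8(26)), (np.uint8(20), np.uint8(21), np.uint8(23)), (np.uint8(19), np.uint8(25), np.uint8(25)), (np.uint8(19), np.uint8(22), np.uint8(20)), (np.uint8(19), np.uint8(22), np.uint8(17)), (np.uint8(19), np.uint8(20), np.uint8(20)), (np.uint8(25), np.uint8(22), np.uint8(20)), (np.uint8(18), np.uint8(20), np.uint8(18)), (np.uint8(19), np.uint8(14), np.uint8(20)), (np.uint8(14), np.uint8(18), np.uint8(15)), (np.uint8(32), np.uint8(29), np.uint8(29))]
236 
246 
256
```

Light: clamp centre about (510,-212), handle tops z≈192, so the origin is at z≈110, with yaw about 0. Next I'll look at the rack and hub from two wrist positions.

Emit:
arm_command:
  increments:
    - {"offset":[0,-0.4,-0.1],"dr":[0,0,0],"hand":1}
    - {"offset":[0,-0.4,-0.1],"dr":[0,0,0],"hand":1}
    - {"offset":[0,-0.4,-0.1],"dr":[0,0,0],"hand":1}
    - {"offset":[0,-0.4,-0.1],"dr":[0,0,0],"hand":1}
    - {"offset":[0,-0.4,-0.1],"dr":[0,0,0],"hand":1}
    - {"offset":[0,-0.4,-0.1],"dr":[0,0,0],"hand":1}
    - {"offset":[0,0,0],"dr":[0,0,0],"hand":1}
    - {"offset":[0,0,0],"dr":[0,0,0],"hand":1}

```text
time_s: 2.7
eef_pos: [503.1, 155.3, 466.1]
ee_rot: [0.0, 1.0, -0.0, -0.0]
force: [-0.1, -0.9, -0.3]
grip_width: 0.997
grip_force: 0.0
```

```bash
python3 - <<'E'
from h import *
import pickle
c=ctrl.camera_info('wrist');im=save('wrist','w3.png');pickle.dump(c,open('w3.pkl','wb'))
E
```

Emit:
arm_command:
  increments:
    - {"offset":[0,0.4,0],"dr":[0,0,0],"hand":1}
    - {"offset":[0,0.4,0],"dr":[0,0,0],"hand":1}
    - {"offset":[0,0.1,0],"dr":[0,0,0],"hand":1}
    - {"offset":[0,0,0],"dr":[0,0,0],"hand":1}
    - {"offset":[0,0,0],"dr":[0,0,0],"hand":1}

```text
time_s: 3.25
eef_pos: [502.5, 47.4, 466.4]
ee_rot: [-0.0, 1.0, -0.001, -0.0]
force: [0.4, -0.1, -0.2]
grip_width: 1.002
grip_force: 0.0
```

```bash
python3 - <<'E'
from h import *
import pickle
c=ctrl.camera_info('wrist');im=save('wrist','w4.png');pickle.dump(c,open('w4.pkl','wb'))
f=lambda fn:cv2.resize(cv2.imread(fn)[0:300],(640,300))
cv2.imwrite('pics/m34.png',np.vstack([f('pics/w3.png'),f('pics/w4.png')]))
E
```

```text
(no output)
```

View pics/m34.png

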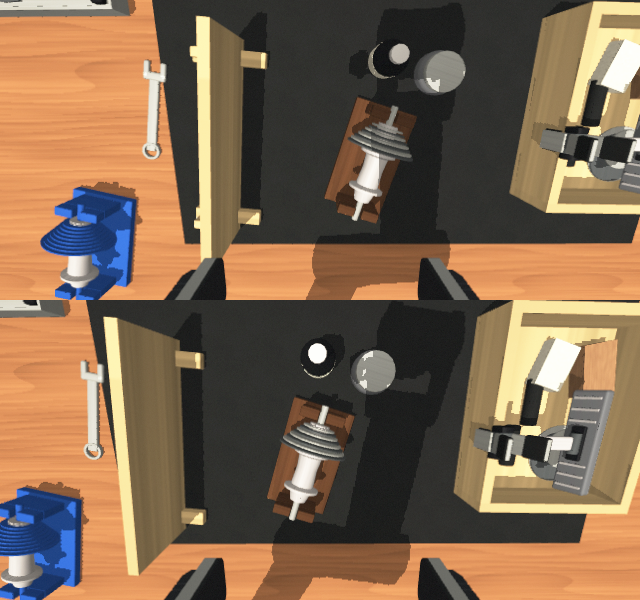

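View 3 shows the rack's bright top strip from about (203,16) to (207,262), with axle ends at (394,107) and (356,218). View 4 shows the strip from (110,18) to (135,273), with axle ends at (323,107) and (292,219).

```bash
python3 - <<'E'
from h import *
import pickle
c3=pickle.load(open('w3.pkl','rb'));c4=pickle.load(open('w4.pkl','rb'))
def strip(fn,xa,xb,ys):
    im=cv2.imread(fn).astype(int);m=(im[:,:,2]>215)&(im[:,:,1]>165)&(im[:,:,0]<170)&(im[:,:,1]-im[:,:,0]>40)
    pts=[]
    for y in ys:
        r0=xa+(xb-xa)*(y-16)/250
        xs=[x for x in range(int(r0)-14,int(r0)+15) if m[y,x]]
        if len(xs)>4: pts.append((np.median(xs),y,len(xs)))
    return np.array(pts)
s3=strip('pics/w3.png',203,207,range(10,290,1));s4=strip('pics/w4.png',110,135,range(10,290,1))
def ln(s):
    s=s[(s[:,1]>40)&(s[:,1]<240)]
    p=np.polyfit(s[:,1],s[:,0],1);r=np.std(s[:,0]-np.polyval(p,s[:,1]));return p,r
print(s3[[0,-1]],s4[[0,-1]],ln(s3),ln(s4))
# world line from two planes
def plane(c,p):
    o,D=ray(c,[[np.polyval(p,y),y] for y in(50,235)]);n=np.cross(D[0],D[1]);n/=np.linalg.norm(n);return n,n@o
n3,d3=plane(c3,ln(s3)[0]);n4,d4=plane(c4,ln(s4)[0])
for x in(400,600):
    A=np.array([n3[1:],n4[1:]]);print(x,np.linalg.solve(A,[d3-n3[0]*x,d4-n4[0]*x]))
for c,s in((c3,s3),(c4,s4)):
    q=ln(s)[0];print('at180',onz(c,[[np.polyval(q,y),y] for y in(s[0,1],60,220,s[-1,1])],180))
print('axle',tri(c3,[[394,107],[356,218]],c4,[[323,107],[292,219]]))
for c,u in((c3,[[394,107],[356,218]]),(c4,[[323,107],[292,219]])):print(onz(c,u,75))
# cradle footprint: brown mask min area rect
for fn,c in(('pics/w3.png',c3),('pics/w4.png',c4)):
    im=cv2.imread(fn);h=cv2.cvtColor(im,cv2.COLOR_BGR2HSV)
    m=((h[:,:,0]<14)&(h[:,:,1]>110)&(h[:,:,2]>45)&(h[:,:,2]<165)).astype(np.uint8);m[:,:250]=0;m[:,440:]=0;m[228:]=0;m[:90]=0
    k=cv2.findContours(cv2.morphologyEx(m,cv2.MORPH_CLOSE,np.ones((25,25))),0,1)[0];k=max(k,key=cv2.contourArea)
    bx=cv2.boxPoints(cv2.minAreaRect(k));print(bx.tolist(),onz(c,bx,18),onz(c,bx,18).mean(0))
print('jar/bottle',onz(c4,[[373,71]],60),onz(c4,[[317,53]],140))
E
```

```text
[[199.5  16.    6. ]
 [206.  257.    9. ]] [[108.   17.    5. ]
 [133.5 275.   10. ]] (array([  0.021, 193.741]), np.float64(0.33952819073502344)) (array([  0.085, 108.645]), np.float64(0.8301028992209815))
400 [340.047 142.299]
600 [323.784 137.216]
at180 [[664.882 302.59  180.   ]
 [617.62  306.748 180.   ]
 [412.739 325.269 180.   ]
 [356.005 330.512 180.   ]]
at180 [[664.432 292.488 180.   ]
 [618.054 296.768 180.   ]
 [412.559 316.534 180.   ]
 [326.41  325.126 180.   ]]
axle [[559.074  45.584  85.427   0.554]
 [378.472  97.606  86.352   2.116]]
[[558.916  43.387  75.   ]
 [375.22   96.397  75.   ]]
[[558.362  45.542  75.   ]
 [372.916  98.714  75.   ]]
[[319.0665588378906, 205.55458068847656], [356.4474792480469, 95.7480697631836], [416.6227111816406, 116.23326110839844], [379.2417907714844, 226.03976440429688]] [[378.099 159.966  18.   ]
 [574.902  96.27   18.   ]
 [541.183  -8.742  18.   ]
 [336.77   45.118  18.   ]] [457.739  73.153  18.   ]
[[261.6415100097656, 208.75469970703125], [293.8301696777344, 96.09432983398438], [355.1131896972656, 113.603759765625], [322.9245300292969, 226.26412963867188]] [[371.409 160.632  18.   ]
 [573.971  94.795  18.   ]
 [544.91   -9.991  18.   ]
 [335.774  45.508  18.   ]] [456.516  72.736  18.   ]
jar/bottle [[611.411 -31.692  60.   ]] [[628.954  53.578 140.   ]]
```

The strip mask caught some bench pixels, so I'll extract the edge properly.

```bash
python3 - <<'E'
from h import *
import pickle
c3=pickle.load(open('w3.pkl','rb'));c4=pickle.load(open('w4.pkl','rb'));ct=ctrl.camera_info('top')
def strip(fn,p,q):
    im=cv2.imread(fn).astype(int);L=[];Rr=[]
    for y in range(p[1]+12,q[1]-12,3):
        r0=p[0]+(q[0]-p[0])*(y-p[1])/(q[1]-p[1])
        m=[(im[y,x,2]>200 and im[y,x,1]/im[y,x,2]>.77) for x in range(int(r0)-12,int(r0)+13)]
        xs=np.nonzero(m)[0]+int(r0)-12
        if 3<len(xs)<16 and xs[-1]-xs[0]==len(xs)-1:L.append((xs[0]-.5,y));Rr.append((xs[-1]+.5,y))
    out=[]
    for e in(np.array(L),np.array(Rr)):
        f=cv2.fitLine(e.astype(np.float32),cv2.DIST_HUBER,0,.01,.01).ravel();g=lambda y:f[2]+f[0]/f[1]*(y-f[3]);out.append(g)
        print(fn,len(e),np.std(e[:,0]-g(e[:,1])))
    return out
S=[(c3,strip('pics/w3.png',(203,16),(207,262))),(c4,strip('pics/w4.png',(110,18),(135,273))),(ct,strip('pics/top1.png',(259,155),(246,256)))]
def plane(c,g,ys):
    o,D=ray(c,[[g(y),y] for y in ys]);n=np.cross(D[0],D[1]);n/=np.linalg.norm(n);return n,n@o
for e in(0,1):
    P=[plane(c,s[e],(50,235) if c is not ct else(165,245)) for c,s in S]
    for x in(400,600):
        print('edge',e,x,[np.linalg.solve(np.array([P[i][0][1:],P[j][0][1:]]),[P[i][1]-P[i][0][0]*x,P[j][1]-P[j][0][0]*x]) for i,j in((0,1),(0,2),(1,2))],'y@180',[(d-n[0]*x-n[2]*180)/n[1] for n,d in P])
for c,u in((c3,[[203,16],[207,263]]),(c4,[[110,18],[135,274]])):print('ends',onz(c,u,180))
E
```

```text
pics/w3.png 65 0.8212454878805483
pics/w3.png 65 0.28850176877000805
pics/w4.png 77 0.32317285495896225
pics/w4.png 77 0.3074304751137024
pics/top1.png 23 1.5446569907796428
pics/top1.png 23 0.2975235242052511
edge 0 400 [array([310.327, 178.262]), array([310.645, 177.269]), array([310.566, 177.845])] y@180 [np.float64(309.7703723878675), np.float64(309.33245806226205), np.float64(310.2694153432462)]
edge 0 600 [array([291.299, 179.637]), array([291.446, 179.176]), array([291.41 , 179.443])] y@180 [np.float64(291.18235636752405), np.float64(291.09079846733636), np.float64(291.3329671036283)]
edge 1 400 [array([310.327, 178.262]), array([310.645, 177.269]), array([310.566, 177.845])] y@180 [np.float64(309.7703723878675), np.float64(309.33245806226205), np.float64(310.2694153432462)]
edge 1 600 [array([291.299, 179.637]), array([291.446, 179.176]), array([291.41 , 179.443])] y@180 [np.float64(291.18235636752405), np.float64(291.09079846733636), np.float64(291.3329671036283)]
ends [[664.852 292.276 180.   ]
 [346.418 320.192 180.   ]]
ends [[663.389 292.784 180.   ]
 [328.071 320.389 180.   ]]
```

Rack front edge: y = 309.8 - 0.093·(x - 400), z≈179, yaw -0.093. Hub middle is about (466,70.5). The perpendicular foot on the rack centreline is about (488,309). The beam tilt needed is atan(119/132)≈0.73 rad. Now for the grasp.

Emit:
arm_command:
  increments:
    - {"offset":[0.01,0.27,0.2],"dr":[0,0,0],"hand":1}
    - {"offset":[0.01,0.27,0.2],"dr":[0,0,0],"hand":1}
    - {"offset":[0.01,0.27,0.2],"dr":[0,0,0],"hand":1}
    - {"offset":[0.01,0.27,0.2],"dr":[0,0,0],"hand":1}
    - {"offset":[0.01,0.27,0.2],"dr":[0,0,0],"hand":1}
    - {"offset":[0.01,0.27,0.2],"dr":[0,0,0],"hand":1}
    - {"offset":[0,0.27,0.2],"dr":[0,0,0],"hand":1}
    - {"offset":[0,0.27,0.2],"dr":[0,0,0],"hand":1}

```text
time_s: 4.1
eef_pos: [509.8, -211.6, 273.6]
ee_rot: [-0.0, 1.0, 0.0, 0.0]
force: [0.6, 0.6, -0.3]
grip_width: 1.0
grip_force: 0.0
```

Emit:
arm_command:
  increments:
    - {"offset":[0,0,0],"dr":[0,0,0],"hand":1}
    - {"offset":[0,0,0],"dr":[0,0,0],"hand":1}

```text
time_s: 4.3
eef_pos: [509.8, -210.8, 274.3]
ee_rot: [-0.0, 1.0, -0.0, -0.0]
force: [0.1, 0.0, 0.5]
grip_width: 0.996
grip_force: 0.0
```

```bash
python3 - <<'E'
from h import *
rel([510.4,-212.8,157],mat(0))
im=save('wrist','w5.png')
E
```

```text
t 4.3 pos [ 509.802 -210.764  274.336] eul [ 1.    -0.001 -0.   ] [-0.     0.001 -1.   ] F [0.078 0.037 0.53 ] w 0.9956056470818728 0.0
off [0.005 0.018 0.978] dr [-0.001  0.001 -0.001] rows>= 2.3470954031434688
```

View pics/w5.png

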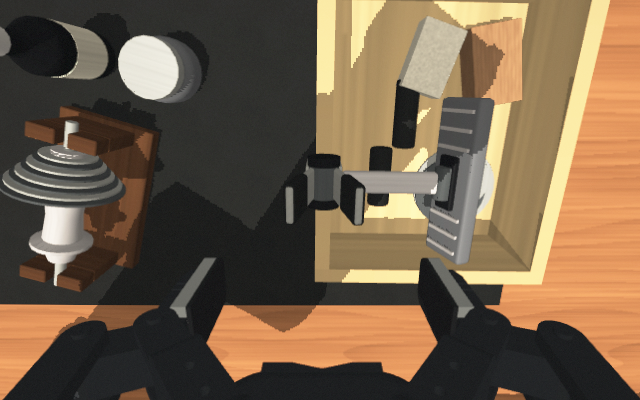

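The handle tops at (288,205) and (357,205) straddle the gripper's centre column 321, so the clamp is centred. Descend and squeeze.

Emit:
arm_command:
  increments:
    - {"offset":[0.01,0.02,0.25],"dr":[0,0,0],"hand":1}
    - {"offset":[0,0,0.25],"dr":[0,0,0],"hand":1}
    - {"offset":[0,0,0.25],"dr":[0,0,0],"hand":1}
    - {"offset":[0,0,0.15],"dr":[0,0,0],"hand":1}
    - {"offset":[0,0,0.08],"dr":[0,0,0],"hand":1}
    - {"offset":[0,0,0],"dr":[0,0,0],"hand":1}
    - {"offset":[0,0,0],"dr":[0,0,0],"hand":1}

```text
time_s: 5.05
eef_pos: [511.4, -213.7, 158.3]
ee_rot: [0.001, 1.0, -0.0, 0.001]
force: [0.6, 0.1, 0.5]
grip_width: 0.999
grip_force: 0.0
```

Emit:
arm_command:
  increments:
    - {"offset":[0,0,0],"dr":[0,0,0],"hand":-1}
    - {"offset":[0,0,0],"dr":[0,0,0],"hand":-1}
    - {"offset":[0,0,0],"dr":[0,0,0],"hand":-1}
    - {"offset":[0,0,0],"dr":[0,0,0],"hand":-1}
    - {"offset":[0,0,0],"dr":[0,0,0],"hand":-1}
    - {"offset":[0,0,0],"dr":[0,0,0],"hand":-1}
    - {"offset":[0,0,0],"dr":[0,0,0],"hand":-1}
    - {"offset":[0,0,0],"dr":[0,0,0],"hand":-1}
  grip_force: 45

```text
time_s: 5.85
eef_pos: [512.6, -213.3, 161.3]
ee_rot: [0.0, 1.0, -0.001, 0.004]
force: [-0.6, 8.9, 27.3]
grip_width: 0.267
grip_force: 42.7
```

```bash
python3 - <<'E'
from h import *
rel([510.4,-212.8,157],mat(0));print(ctrl.sense()['wrist_torque'])
E
```

```text
t 5.85 pos [ 512.599 -213.296  161.253] eul [ 1.    -0.001  0.007] [ 0.007 -0.001 -1.   ] F [-0.622  8.897 27.258] w 0.26670731892545835 42.70220339298248
off [-0.019 -0.004  0.035] dr [ 0.001 -0.009 -0.001] rows>= 0.09626978890052461
[2.267 0.162 0.012]
```

Emit:
arm_command:
  increments:
    - {"offset":[0,0,-0.05],"dr":[0,0,0],"hand":-1}
    - {"offset":[0,0,-0.05],"dr":[0,0,0],"hand":-1}
    - {"offset":[0,0,-0.1],"dr":[0,0,0],"hand":-1}
    - {"offset":[0,0,-0.15],"dr":[0,0,0],"hand":-1}
    - {"offset":[0,0,-0.15],"dr":[0,0,0],"hand":-1}
    - {"offset":[0,0,-0.2],"dr":[0,0,0],"hand":-1}
    - {"offset":[0,0,-0.2],"dr":[0,0,0],"hand":-1}
    - {"offset":[0,0,-0.2],"dr":[0,0,0],"hand":-1}

```text
time_s: 6.65
eef_pos: [510.4, -213.9, 290.2]
ee_rot: [-0.0, 1.0, -0.001, -0.0]
force: [0.1, -1.6, -2.0]
grip_width: 0.255
grip_force: 44.8
```

Emit:
arm_command:
  increments:
    - {"offset":[0,0,-0.2],"dr":[0,0,0],"hand":-1}
    - {"offset":[0,0,-0.1],"dr":[0,0,0],"hand":-1}
    - {"offset":[0,0,0],"dr":[0,0,0],"hand":-1}
    - {"offset":[0,0,0],"dr":[0,0,0],"hand":-1}

```text
time_s: 7.05
eef_pos: [510.5, -213.8, 323.8]
ee_rot: [-0.0, 1.0, -0.001, -0.001]
force: [0.2, 0.0, -2.5]
grip_width: 0.255
grip_force: 44.8
```

```bash
python3 - <<'E'
from h import *
import pickle
rel([488,309,320],mat(-.093));print(ctrl.sense()['wrist_torque'])
c=ctrl.camera_info('wrist');pickle.dump((c,st()[1]),open('w6.pkl','wb'))
im=save('wrist','w6.png'); im2=save('scene','s6.png')
a=cv2.imread('pics/w6.png')[100:400,200:600];b=cv2.imread('pics/s6.png')[50:250,190:470]
cv2.imwrite('pics/m6.png',np.vstack([cv2.resize(a,(400,300)),cv2.resize(b,(400,286))]))
E
```

```text
t 7.05 pos [ 510.453 -213.773  323.8  ] eul [ 1.    -0.001 -0.001] [-0.001  0.001 -1.   ] F [ 0.229  0.013 -2.547] w 0.25533729818386985 44.83038783073425
off [-0.192 -4.356  0.036] dr [-0.001  0.002  0.117] rows>= 10.465368952961601
[0.061 0.014 0.022]
```

View pics/m6.png

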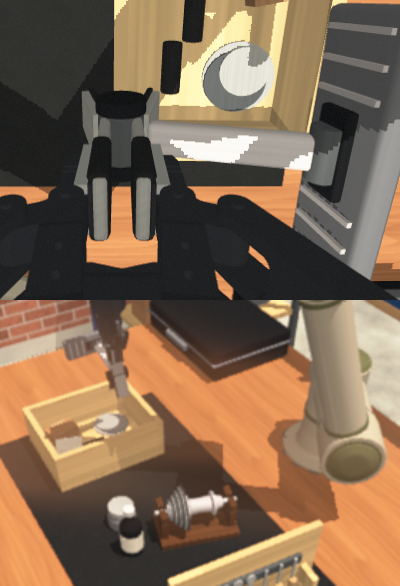

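The light is held squarely: 2.5 N weight, handles parallel in the pads, jaws open, and the rest of the box undisturbed. Carrying it to above the rack.

Emit:
arm_command:
  increments:
    - {"offset":[-0.01,-0.15,0],"dr":[0,0,0],"hand":-1}
    - {"offset":[-0.01,-0.3,0],"dr":[0,0,0],"hand":-1}
    - {"offset":[-0.02,-0.33,0],"dr":[0,0,0],"hand":-1}
    - {"offset":[-0.02,-0.33,0],"dr":[0,0,0],"hand":-1}
    - {"offset":[-0.02,-0.33,0],"dr":[0,0,0],"hand":-1}
    - {"offset":[-0.02,-0.33,0],"dr":[0,0,0],"hand":-1}
    - {"offset":[-0.02,-0.33,0],"dr":[0,0,0],"hand":-1}
    - {"offset":[-0.02,-0.33,0],"dr":[0,0,0],"hand":-1}

```text
time_s: 7.95
eef_pos: [493.2, 80.1, 324.5]
ee_rot: [-0.0, 1.0, -0.0, -0.0]
force: [1.3, -0.0, -2.9]
grip_width: 0.258
grip_force: 44.8
```

Emit:
arm_command:
  increments:
    - {"offset":[-0.01,-0.33,0],"dr":[0,0,0],"hand":-1}
    - {"offset":[-0.01,-0.33,0],"dr":[0,0,0],"hand":-1}
    - {"offset":[-0.01,-0.33,0],"dr":[0,0,0],"hand":-1}
    - {"offset":[-0.01,-0.33,0],"dr":[0,0,0],"hand":-1}
    - {"offset":[-0.01,-0.33,0],"dr":[0,0,0],"hand":-1}
    - {"offset":[-0.01,-0.2,0],"dr":[0,0,0.06],"hand":-1}
    - {"offset":[0,-0.06,0],"dr":[0,0,0.06],"hand":-1}
    - {"offset":[0,0,0],"dr":[0,0,0],"hand":-1}

```text
time_s: 8.75
eef_pos: [486.5, 308.4, 324.1]
ee_rot: [0.0, 0.999, -0.047, -0.001]
force: [-1.1, -1.2, -2.5]
grip_width: 0.255
grip_force: 44.9
```

Emit:
arm_command:
  increments:
    - {"offset":[0,0,0],"dr":[0,0,0],"hand":-1}

```text
time_s: 8.85
eef_pos: [487.1, 306.9, 324.5]
ee_rot: [0.0, 0.999, -0.047, -0.0]
force: [-0.6, 0.2, -2.4]
grip_width: 0.257
grip_force: 44.9
```

```bash
python3 - <<'E'
from h import *
import pickle
rel([488.2,309.2,250],mat(-.093))
im=save('wrist','w7.png'); c=ctrl.camera_info('wrist')
# rack front/back top edge in this view: expected pixels
F=np.array([[x,309.8-.093*(x-400),179] for x in(360,420,460,540,580,620)]);N=np.array([.0926,.9957,0])*15
print(proj(c,F));print(proj(c,F+N))
a=cv2.imread('pics/w7.png')
for q,col in((F,(0,0,255)),(F+N,(255,0,0))):
    for u in proj(c,q): cv2.circle(a,tuple(int(v) for v in np.round(u)),2,col,-1)
cv2.imwrite('pics/w7m.png',a)
E
```

```text
t 8.85 pos [487.121 306.916 324.542] eul [ 0.996 -0.094 -0.001] [-0.001 -0.    -1.   ] F [-0.585  0.165 -2.448] w 0.2571567346214255 44.921783208847046
off [ 0.008 -0.02   0.621] dr [ 0.001  0.001 -0.001] rows>= 1.491687917557016
[[326.945 305.29 ]
 [327.194 251.354]
 [327.375 211.779]
 [327.778 122.425]
 [328.002  71.841]
 [328.243  16.694]]
[[312.089 305.306]
 [311.477 251.371]
 [311.032 211.797]
 [310.037 122.445]
 [309.48   71.862]
 [308.879  16.716]]
```

View pics/w7m.png

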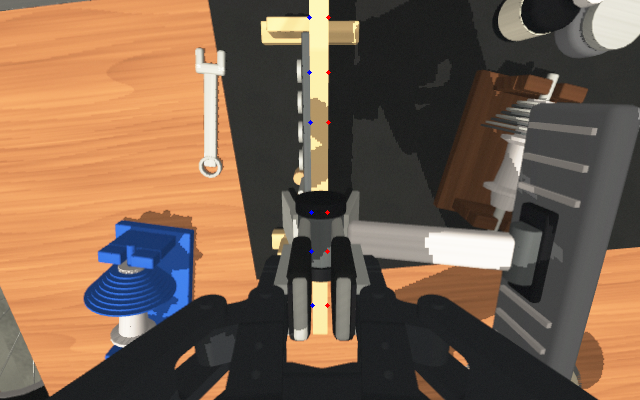

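The projected edge marks lie on the rack's strip (columns 310 to 329), and the strip is upright in the image, so position and yaw agree. Descending.

Emit:
arm_command:
  increments:
    - {"offset":[0.01,-0.02,0.1],"dr":[0,0,0],"hand":-1}
    - {"offset":[0,0,0.15],"dr":[0,0,0],"hand":-1}
    - {"offset":[0,0,0.15],"dr":[0,0,0],"hand":-1}
    - {"offset":[0,0,0.12],"dr":[0,0,0],"hand":-1}
    - {"offset":[0,0,0.1],"dr":[0,0,0],"hand":-1}
    - {"offset":[0,0,0.05],"dr":[0,0,0],"hand":-1}
    - {"offset":[0,0,0.03],"dr":[0,0,0],"hand":-1}
    - {"offset":[0,0,0],"dr":[0,0,0],"hand":-1}

```text
time_s: 9.7
eef_pos: [489.0, 309.2, 240.8]
ee_rot: [0.0, 0.999, -0.048, -0.0]
force: [0.9, -0.4, -2.2]
grip_width: 0.255
grip_force: 44.9
```

Emit:
arm_command:
  increments:
    - {"offset":[0,0,0.03],"dr":[0,0,0],"hand":-1}
    - {"offset":[0,0,0],"dr":[0,0,0],"hand":-1}

```text
time_s: 9.9
eef_pos: [489.0, 309.2, 237.2]
ee_rot: [-0.0, 0.999, -0.048, 0.0]
force: [0.5, 1.2, -2.3]
grip_width: 0.258
grip_force: 44.9
```

Emit:
arm_command:
  increments:
    - {"offset":[0,0,0.02],"dr":[0,0,0],"hand":-1}
    - {"offset":[0,0,0.02],"dr":[0,0,0],"hand":-1}
    - {"offset":[0,0,0],"dr":[0,0,0],"hand":-1}

```text
time_s: 10.2
eef_pos: [488.9, 309.2, 232.2]
ee_rot: [0.0, 0.999, -0.048, -0.0]
force: [-0.2, 0.2, -2.2]
grip_width: 0.255
grip_force: 44.9
```

Emit:
arm_command:
  increments:
    - {"offset":[0,0,0.02],"dr":[0,0,0],"hand":-1}
    - {"offset":[0,0,0],"dr":[0,0,0],"hand":-1}

```text
time_s: 10.4
eef_pos: [489.1, 309.3, 231.7]
ee_rot: [-0.0, 0.999, -0.048, 0.001]
force: [-2.9, -2.5, 8.2]
grip_width: 0.252
grip_force: 46.1
```

The barrel touches the edge at TCP z 231.7 (+10 N), as predicted, so I release.

Emit:
arm_command:
  increments:
    - {"offset":[0,0,0],"dr":[0,0,0],"hand":0.2}
    - {"offset":[0,0,0],"dr":[0,0,0],"hand":1}
    - {"offset":[0,0,0],"dr":[0,0,0],"hand":1}
    - {"offset":[0,0,0],"dr":[0,0,0],"hand":1}
    - {"offset":[0,0,0],"dr":[0,0,0],"hand":1}
    - {"offset":[0,0,0],"dr":[0,0,0],"hand":1}
    - {"offset":[0,0,0],"dr":[0,0,0],"hand":1}

```text
time_s: 11.1
eef_pos: [489.0, 309.3, 230.2]
ee_rot: [-0.0, 0.999, -0.048, 0.0]
force: [1.2, 0.2, 0.2]
grip_width: 1.005
grip_force: 0.0
```

Emit:
arm_command:
  increments:
    - {"offset":[0,0,-0.2],"dr":[0,0,0],"hand":1}
    - {"offset":[0,0,-0.3],"dr":[0,0,0],"hand":1}
    - {"offset":[0,0,-0.4],"dr":[0,0,0],"hand":1}
    - {"offset":[0,0,-0.4],"dr":[0,0,0],"hand":1}
    - {"offset":[0,0,0],"dr":[0,0,0],"hand":1}
    - {"offset":[0,0,0],"dr":[0,0,0],"hand":1}

```text
time_s: 11.7
eef_pos: [489.1, 309.3, 386.7]
ee_rot: [-0.0, 0.999, -0.048, 0.001]
force: [0.4, 0.3, -1.3]
grip_width: 1.0
grip_force: 0.0
```

```bash
python3 - <<'E'
from h import *
import pickle
rel([488.2,309.2,250],mat(-.093))
c=ctrl.camera_info('wrist');im=save('wrist','w8.png');s=save('scene','s8.png');pickle.dump(c,open('w8.pkl','wb'))
a=cv2.imread('pics/w8.png');b=cv2.imread('pics/s8.png')
# nominal light model at target, tilt 0
O=np.array([488.6,309.2,180]);M=R.from_euler('z',-.093)
def L(p):return O+M.apply(np.array(p,float))
pts=[L(p) for p in([14,25,84],[-14,25,84],[14,-25,84],[-14,-25,84],[10,-100,20],[-10,-100,20],[0,-108,14],[75,-116,38],[-75,-116,38])]
pts.append(np.array([466,70.5,75]))
cs=ctrl.camera_info('scene')
for im_,cc in((a,c),(b,cs)):
    for u in proj(cc,pts): cv2.circle(im_,tuple(int(v) for v in np.round(u)),1,(0,0,255),-1)
print(proj(c,pts))
cv2.imwrite('pics/m8.png',np.hstack([cv2.resize(a[0:300,170:570],(480,360)),cv2.resize(b[170:290,275:382],(320,360),interpolation=cv2.INTER_CUBIC)]))
E
```

```text
t 11.7 pos [489.095 309.283 386.661] eul [ 0.995 -0.095  0.001] [ 0.002  0.001 -1.   ] F [ 0.359  0.326 -1.291] w 1.0002479238807083 0.0
off [-0.009  0.002  1.139] dr [-0.001 -0.002 -0.003] rows>= 2.733274625879805
[[291.737 175.107]
 [292.678 207.537]
 [353.044 175.028]
 [352.151 207.466]
 [421.99  163.746]
 [420.258 183.024]
 [427.223 172.111]
 [451.999  96.328]
 [435.19  248.665]
 [496.852 152.5  ]]
```

View pics/m8.png

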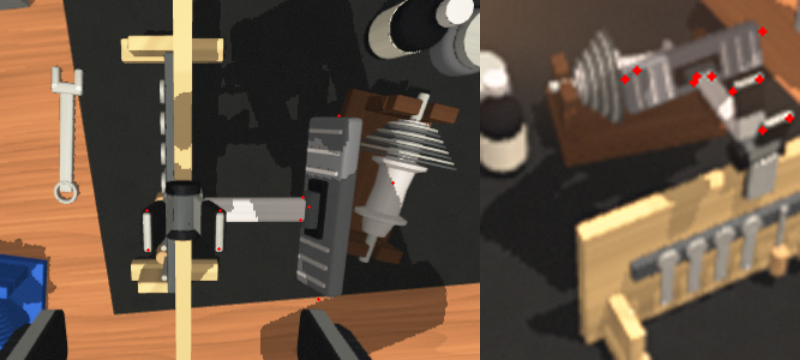

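The light is seated: handle tops and arm lie on the nominal marks, the jaws straddle the rack and the bar faces the hub with tilt near 0. For the tilt I'll turn the gripper a quarter turn so the half-open fingers straddle the arm and push both sides of the bar's rear evenly.

```bash
python3 - <<'E'
from h import *
print(ctrl.sense()['joints'])
for y in(-.093-np.pi/2,-.093+np.pi/2): rel([480.4,221.6,290],mat(y))
E
```

```text
[0.361 0.396 0.993 0.    1.756 2.028]
t 11.8 pos [488.806 309.142 384.744] eul [ 0.995 -0.095 -0.002] [-0.002 -0.001 -1.   ] F [-0.053 -0.463  0.485] w 0.999064691824901 0.0
off [0.001 0.732 0.79 ] dr [0.003 0.001 1.997] rows>= 10.46230158497073
t 11.8 pos [488.806 309.142 384.744] eul [ 0.995 -0.095 -0.002] [-0.002 -0.001 -1.   ] F [-0.053 -0.463  0.485] w 0.999064691824901 0.0
off [0.001 0.732 0.79 ] dr [-0.001  0.003 -2.003] rows>= 10.492316279587131
```

Emit:
arm_command:
  increments:
    - {"offset":[0,0.3,0],"dr":[0,0,0],"hand":0.4}
    - {"offset":[0,0.3,0],"dr":[0,0,0],"hand":0.4}
    - {"offset":[0,0.13,0],"dr":[0,0,-0.15],"hand":0.4}
    - {"offset":[0,0,0],"dr":[0,0,-0.185],"hand":0.4}
    - {"offset":[0,0,0],"dr":[0,0,-0.185],"hand":0.4}
    - {"offset":[0,0,0],"dr":[0,0,-0.185],"hand":0.4}
    - {"offset":[0,0,0],"dr":[0,0,-0.185],"hand":0.4}
    - {"offset":[0,0,0],"dr":[0,0,-0.185],"hand":0.4}

```text
time_s: 12.6
eef_pos: [480.4, 221.9, 384.7]
ee_rot: [-0.0, 0.93, 0.369, -0.001]
force: [0.1, -0.0, 1.1]
grip_width: 0.7
grip_force: 0.0
```

Emit:
arm_command:
  increments:
    - {"offset":[0,0,0.15],"dr":[0,0,-0.185],"hand":0.4}
    - {"offset":[0,0,0.15],"dr":[0,0,-0.185],"hand":0.4}
    - {"offset":[0,0,0.15],"dr":[0,0,-0.185],"hand":0.4}
    - {"offset":[0,0,0.15],"dr":[0,0,-0.185],"hand":0.4}
    - {"offset":[0,0,0.15],"dr":[0,0,-0.185],"hand":0.4}
    - {"offset":[0,0,0],"dr":[0,0,0],"hand":0.4}
    - {"offset":[0,0,0],"dr":[0,0,0],"hand":0.4}

```text
time_s: 13.3
eef_pos: [480.5, 222.0, 296.0]
ee_rot: [-0.0, 0.741, 0.671, -0.001]
force: [-0.5, -1.2, 0.4]
grip_width: 0.7
grip_force: 0.0
```

```bash
python3 - <<'E'
from h import *
rel([480.4,221.6,194],mat(-.093+np.pi/2))
im=save('wrist','w9.png');print(ctrl.sense()['joints'])
E
```

```text
t 13.3 pos [480.478 221.959 295.95 ] eul [ 0.099  0.995 -0.   ] [-0.001 -0.    -1.   ] F [-0.502 -1.185  0.404] w 0.7003414746176202 0.0
off [-0.003  0.001  0.85 ] dr [-0.001  0.    -0.008] rows>= 2.0390187389085175
[0.211 0.285 1.366 0.    1.491 0.31 ]
```

View pics/w9.png

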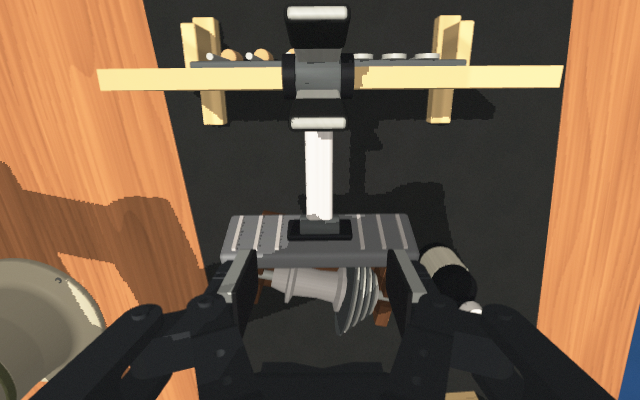

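The view is symmetric: arm at column 320, bar from 222 to 418, rear face rows 215 to 250. I've now viewed 12 pictures, over the allowance of 10, so from here I measure numerically only. Reading the tilt from edge rows, predicted against seen.

```bash
cat >> h.py <<'E'
O=np.array([488.6,309.2,180.]);M=R.from_euler('z',-.093)
def edges(c,th,xs):
    "image rows of lower-rear, upper-rear, upper-front, lower-front edges of the bar at light-x xs"
    out=[]
    for n,h in((8,-24),(8,24),(24,24),(24,-24)):
        s=n*np.cos(th)+h*np.sin(th);z=h*np.cos(th)-n*np.sin(th)
        out.append(proj(c,O+M.apply([[x,-108-s,14+z] for x in xs])))
    return np.array(out)
E
python3 - <<'E'
from h import *
c=ctrl.camera_info('wrist');im=cv2.imread('pics/w9.png')
g=cv2.cvtColor(im,cv2.COLOR_BGR2GRAY).astype(int)
for th in(0,.1,.2,.3):print(th,edges(c,th,[40,-40]).round(1).tolist())
for col in(276,352+12):print(col,[(r,int(np.median(g[r,col-2:col+3]))) for r in range(206,272,2)])
E
```

```text
0 [[[366.4, 220.4], [273.9, 220.8]], [[375.0, 244.7], [265.0, 245.2]], [[374.1, 264.3], [266.2, 264.8]], [[365.8, 237.3], [274.8, 237.8]]]
0.1 [[[366.4, 217.4], [273.9, 217.9]], [[374.7, 247.0], [265.4, 247.6]], [[373.4, 265.3], [266.9, 265.9]], [[365.6, 233.6], [275.0, 234.1]]]
0.2 [[[366.5, 214.6], [273.8, 215.0]], [[374.3, 249.1], [265.8, 249.7]], [[372.8, 265.9], [267.6, 266.5]], [[365.4, 229.9], [275.1, 230.3]]]
0.3 [[[366.6, 211.7], [273.7, 212.2]], [[373.9, 250.9], [266.3, 251.4]], [[372.1, 266.0], [268.3, 266.6]], [[365.2, 226.1], [275.2, 226.5]]]
276 [(206, 48), (208, 48), (210, 48), (212, 47), (214, 62), (216, 118), (218, 116), (220, 116), (222, 117), (224, 118), (226, 119), (228, 118), (230, 124), (232, 144), (234, 177), (236, 182), (238, 196), (240, 195), (242, 197), (244, 197), (246, 196), (248, 222), (250, 118), (252, 85), (254, 91), (256, 97), (258, 93), (260, 88), (262, 87), (264, 86), (266, 84), (268, 114), (270, 143)]
364 [(206, 30), (208, 28), (210, 29), (212, 29), (214, 85), (216, 107), (218, 81), (220, 81), (222, 82), (224, 81), (226, 82), (228, 84), (230, 84), (232, 83), (234, 84), (236, 84), (238, 84), (240, 88), (242, 99), (244, 114), (246, 136), (248, 135), (250, 82), (252, 88), (254, 96), (256, 96), (258, 90), (260, 87), (262, 86), (264, 86), (266, 83), (268, 89), (270, 90)]
```

Emit:
arm_command:
  increments:
    - {"offset":[0,0,0.3],"dr":[0,0,0],"hand":0.4}
    - {"offset":[0,0,0.3],"dr":[0,0,0],"hand":0.4}
    - {"offset":[0,0,0.15],"dr":[0,0,0],"hand":0.4}
    - {"offset":[0,0,0.1],"dr":[0,0,0],"hand":0.4}
    - {"offset":[0,0,0],"dr":[0,0,0],"hand":0.4}
    - {"offset":[0,0,0],"dr":[0,0,0],"hand":0.4}

```text
time_s: 13.95
eef_pos: [481.2, 222.2, 195.3]
ee_rot: [0.0, 0.74, 0.672, 0.001]
force: [-0.1, 0.2, -0.4]
grip_width: 0.7
grip_force: 0.0
```

The initial tilt is about 0.2 (lower edge row 214, upper 249.5). Pushing forward.

Emit:
arm_command:
  increments:
    - {"offset":[-0.08,0,0],"dr":[0,0,0],"hand":0.4}
    - {"offset":[-0.04,0,0],"dr":[0,0,0],"hand":0.4}
    - {"offset":[-0.03,0,0],"dr":[0,0,0],"hand":0.4}
    - {"offset":[-0.03,0,0],"dr":[0,0,0],"hand":0.4}
    - {"offset":[-0.02,0,0],"dr":[0,0,0],"hand":0.4}
    - {"offset":[0,0,0],"dr":[0,0,0],"hand":0.4}
    - {"offset":[0,0,0],"dr":[0,0,0],"hand":0.4}

```text
time_s: 14.65
eef_pos: [478.6, 201.5, 194.2]
ee_rot: [-0.002, 0.74, 0.673, 0.003]
force: [4.0, 21.6, -4.9]
grip_width: 0.698
grip_force: 9.2
```

```bash
python3 - <<'E'
from h import *
rel([480.4,221.6,194],mat(-.093+np.pi/2))
c=ctrl.camera_info('wrist');im=save('wrist','w10.png')
g=cv2.cvtColor(im,cv2.COLOR_RGB2GRAY).astype(int)
for th in(.2,.4,.6,.7,.8):print(th,edges(c,th,[22,-22]).round(1)[:3].tolist())
for x in(22,-22):
    col=int(edges(c,.5,[x])[0,0,0]);print(col,[(r,int(np.median(g[r,col-1:col+2]))) for r in range(160,330,3)])
E
```

```text
t 14.65 pos [478.56  201.461 194.154] eul [0.095 0.995 0.008] [ 0.002  0.008 -1.   ] F [ 4.014 21.625 -4.858] w 0.6982389148857372 9.21911146491766
off [ 0.169 -0.001  0.003] dr [ 0.001 -0.011 -0.003] rows>= 0.40447002957322115
0.2 [[[359.7, 245.4], [280.0, 245.6]], [[371.3, 313.6], [267.9, 313.9]], [[368.8, 338.8], [270.8, 339.1]]]
0.4 [[[360.0, 236.9], [279.6, 237.1]], [[369.9, 317.4], [269.4, 317.6]], [[366.7, 335.5], [272.9, 335.8]]]
0.6 [[[360.5, 229.1], [279.1, 229.3]], [[368.4, 318.6], [271.0, 318.9]], [[364.8, 329.6], [274.9, 329.8]]]
0.7 [[[360.8, 225.5], [278.7, 225.7]], [[367.7, 318.3], [271.8, 318.6]], [[364.0, 325.8], [275.8, 326.1]]]
0.8 [[[361.2, 222.3], [278.3, 222.5]], [[367.0, 317.4], [272.6, 317.7]], [[363.1, 321.6], [276.7, 321.9]]]
360 [(160, 28), (163, 29), (166, 28), (169, 30), (172, 28), (175, 25), (178, 29), (181, 30), (184, 26), (187, 27), (190, 26), (193, 29), (196, 28), (199, 29), (202, 30), (205, 30), (208, 30), (211, 30), (214, 29), (217, 30), (220, 29), (223, 29), (226, 27), (229, 30), (232, 28), (235, 29), (238, 29), (241, 28), (244, 44), (247, 79), (2
[... 226 characters left out ...]
), (313, 80), (316, 81), (319, 87), (322, 93), (325, 90), (328, 87)]
279 [(160, 47), (163, 46), (166, 48), (169, 48), (172, 47), (175, 48), (178, 47), (181, 48), (184, 47), (187, 46), (190, 46), (193, 47), (196, 46), (199, 48), (202, 47), (205, 47), (208, 46), (211, 48), (214, 49), (217, 48), (220, 47), (223, 48), (226, 48), (229, 49), (232, 46), (235, 51), (238, 83), (241, 91), (244, 83), (247, 77), (250, 79), (253, 79), (256, 38), (259, 21), (262, 20), (265, 22), (268, 22), (271, 18), (274, 20), (277, 19), (280, 18), (283, 21), (286, 27), (289, 29), (292, 21), (295, 71), (298, 81), (301, 80), (304, 81), (307, 80), (310, 80), (313, 79), (316, 80), (319, 85), (322, 91), (325, 91), (328, 87)]
```

The force reached 21 N with the tilt unchanged, so the tips are pressing level with the hinge. I'll back off, raise 10 mm and push again gently.

Emit:
arm_command:
  increments:
    - {"offset":[0.06,0,0],"dr":[0,0,0],"hand":0.4}
    - {"offset":[0.06,0,0],"dr":[0,0,0],"hand":0.4}
    - {"offset":[0,0,-0.085],"dr":[0,0,0],"hand":0.4}
    - {"offset":[0,0,0],"dr":[0,0,0],"hand":0.4}
    - {"offset":[-0.05,0,0],"dr":[0,0,0],"hand":0.4}
    - {"offset":[-0.04,0,0],"dr":[0,0,0],"hand":0.4}
    - {"offset":[0,0,0],"dr":[0,0,0],"hand":0.4}

```text
time_s: 15.4
eef_pos: [478.6, 200.8, 204.2]
ee_rot: [-0.0, 0.74, 0.672, -0.0]
force: [-0.1, 0.4, 0.1]
grip_width: 0.701
grip_force: 0.0
```

Emit:
arm_command:
  increments:
    - {"offset":[-0.03,0,0],"dr":[0,0,0],"hand":0.4}
    - {"offset":[-0.02,0,0],"dr":[0,0,0],"hand":0.4}
    - {"offset":[0,0,0],"dr":[0,0,0],"hand":0.4}

```text
time_s: 15.7
eef_pos: [478.1, 195.8, 204.3]
ee_rot: [-0.0, 0.74, 0.673, 0.0]
force: [-0.0, 2.4, -0.7]
grip_width: 0.7
grip_force: 1.1
```

```bash
cat >> h.py <<'E'
def look(fn,xs=(22,-22),hi=True):
    rel([480.4,221.6,194],mat(-.093+np.pi/2))
    c=ctrl.camera_info('wrist');im=save('wrist',fn);g=cv2.cvtColor(im,cv2.COLOR_RGB2GRAY).astype(int)
    for th in(.2,.4,.6,.7,.8):print(th,edges(c,th,xs).round(1)[:3,:,1].tolist())
    for x in xs:
        u=edges(c,.5,[x])[:,0];col=int(u[0,0]);a,b=int(u[0,1])-25,min(398,int(u[2,1])+12)
        v=np.array([np.median(g[r,col-1:col+2]) for r in range(a,b)]);d=np.diff(v)
        print(col,'steps',[(a+i+1,int(d[i])) for i in range(len(d)) if abs(d[i])>9])
E
python3 -c "
from h import *
look('w11.png')"
```

```text
t 15.7 pos [478.092 195.792 204.254] eul [0.095 0.995 0.001] [-0.     0.001 -1.   ] F [-0.015  2.357 -0.66 ] w 0.699726983771733 1.0742001724429429
off [ 0.216 -0.001  0.086] dr [-0.    -0.001 -0.003] rows>= 0.5573225948376165
0.2 [[228.3, 228.5], [288.8, 289.0], [313.8, 314.0]]
0.4 [[220.1, 220.2], [292.9, 293.2], [311.5, 311.7]]
0.6 [[212.4, 212.6], [294.7, 294.9], [306.7, 306.9]]
0.7 [[208.9, 209.1], [294.8, 295.0], [303.5, 303.7]]
0.8 [[205.6, 205.8], [294.3, 294.5], [299.9, 300.1]]
358 steps [(222, 28), (223, 33), (224, 20), (231, -11), (232, -31), (234, -21), (235, -30), (271, 33), (272, 30), (311, -11), (312, -18)]
280 steps [(223, 26), (224, 24), (225, 16), (231, -11), (232, -29), (234, -12), (235, -38), (271, 12), (272, 30), (273, 19), (312, 22), (313, 41), (314, 20), (317, -12)]
```

The head now tilts at about 2.4 N, and is at about 0.32. Continuing.

Emit:
arm_command:
  increments:
    - {"offset":[-0.02,0,0],"dr":[0,0,0],"hand":0.4}
    - {"offset":[-0.02,0,0],"dr":[0,0,0],"hand":0.4}
    - {"offset":[-0.015,0,0],"dr":[0,0,0],"hand":0.4}
    - {"offset":[0,0,0],"dr":[0,0,0],"hand":0.4}
    - {"offset":[0,0,0],"dr":[0,0,0],"hand":0.4}

```text
time_s: 16.25
eef_pos: [477.5, 188.9, 204.4]
ee_rot: [0.0, 0.74, 0.673, -0.0]
force: [0.6, 1.1, 0.6]
grip_width: 0.702
grip_force: 0.7
```

```bash
python3 -c "
from h import *
look('w12.png')"
```

```text
t 16.25 pos [477.529 188.884 204.392] eul [ 0.095  0.995 -0.001] [ 0.    -0.001 -1.   ] F [0.603 1.082 0.604] w 0.7019516413189941 0.7445977628231049
off [ 0.274 -0.002  0.086] dr [ 0.     0.001 -0.003] rows>= 0.6889395359345858
0.2 [[217.0, 217.1], [275.2, 275.4], [301.2, 301.4]]
0.4 [[208.6, 208.7], [279.8, 279.9], [299.4, 299.6]]
0.6 [[200.7, 200.9], [281.9, 282.1], [295.0, 295.2]]
0.7 [[197.1, 197.2], [282.2, 282.3], [292.0, 292.2]]
0.8 [[193.6, 193.8], [281.9, 282.0], [288.5, 288.7]]
358 steps [(200, 29), (201, 39), (202, 16), (203, 17), (204, 12), (216, -15), (217, -48), (218, -31), (219, -19), (257, 32), (258, 34), (293, -11), (294, -16)]
280 steps [(201, 26), (202, 27), (203, 15), (204, 15), (216, -14), (217, -40), (218, -13), (219, -50), (256, -10), (257, 14), (258, 35), (259, 19), (293, 18), (294, 36), (295, 21), (308, -14)]
```

Emit:
arm_command:
  increments:
    - {"offset":[-0.012,0,0],"dr":[0,0,0],"hand":0.4}
    - {"offset":[-0.012,0,0],"dr":[0,0,0],"hand":0.4}
    - {"offset":[0,0,0],"dr":[0,0,0],"hand":0.4}
    - {"offset":[0,0,0],"dr":[0,0,0],"hand":0.4}
    - {"offset":[0.1,0,0],"dr":[0,0,0],"hand":0.4}
    - {"offset":[0.16,0,0],"dr":[0,0,0],"hand":0.4}
    - {"offset":[0,0,0],"dr":[0,0,0],"hand":0.4}

```text
time_s: 17.0
eef_pos: [480.1, 219.0, 204.1]
ee_rot: [-0.0, 0.739, 0.673, -0.0]
force: [0.7, 0.3, 0.5]
grip_width: 0.7
grip_force: 0.0
```

Emit:
arm_command:
  increments:
    - {"offset":[0,0,-0.2],"dr":[0,0,0],"hand":0.4}
    - {"offset":[0,0,-0.3],"dr":[0,0,0],"hand":0.4}
    - {"offset":[0,0,-0.25],"dr":[0,0,0],"hand":0.4}
    - {"offset":[0,0,0],"dr":[0,0,0],"hand":0.4}
    - {"offset":[0,0,0],"dr":[0,0,0],"hand":0.4}

```text
time_s: 17.5
eef_pos: [480.1, 217.2, 294.0]
ee_rot: [0.0, 0.74, 0.673, -0.0]
force: [-0.5, -0.1, -0.8]
grip_width: 0.701
grip_force: 0.0
```

```bash
python3 - <<'E'
from h import *
look('w13.png',(45,22,-22,-45))
# light-vs-nominal check: bar ends columns and handle-top strips, rack strip
c=ctrl.camera_info('wrist');im=cv2.imread('pics/w13.png');g=cv2.cvtColor(im,cv2.COLOR_BGR2GRAY).astype(int)
u=edges(c,.72,[75,-75]);print('bar ends lower-rear',u[0].round(1).tolist())
P=proj(c,O+M.apply([[14,-25,84],[-14,-25,84],[14,25,84],[-14,25,84],[10,-60,20],[-10,-60,20]]));print('nominal handle/arm',P.round(1).tolist())
for nm,r in(('bar row',int(u[0,:,1].mean())+6),('front handle',int(P[0,1])),('back handle',int(P[2,1])),('arm',int(P[4,1]))):
    if 0<=r<400:
        d=np.diff(g[r]);print(nm,r,[(i+1,int(d[i])) for i in range(200,440) if abs(d[i])>25])
# top camera check of bystanders: change from start
t=save('top','top2.png');d=np.abs(cv2.imread('pics/top2.png').astype(int)-cv2.imread('pics/top1.png')).max(2)
for n,(x,y,w,h) in dict(spanner=(203,170,25,55),bottle=(315,158,22,22),jar=(338,165,24,24),tray=(128,98,88,60)).items():print(n,(d[y:y+h,x:x+w]>60).sum())
E
```

```text
t 17.5 pos [480.117 217.193 294.045] eul [ 0.095  0.995 -0.   ] [ 0. -0. -1.] F [-0.537 -0.137 -0.801] w 0.7007554253291818 0.0
off [ 0.037 -0.001  0.834] dr [ 0.     0.001 -0.003] rows>= 2.002857473297863
0.2 [[210.3, 210.3, 210.4, 210.5], [244.7, 244.8, 244.9, 244.9], [261.9, 261.9, 262.1, 262.1]]
0.4 [[204.6, 204.7, 204.8, 204.8], [248.0, 248.1, 248.2, 248.2], [261.7, 261.8, 261.9, 262.0]]
0.6 [[199.4, 199.4, 199.5, 199.6], [249.9, 250.0, 250.1, 250.2], [259.9, 260.0, 260.1, 260.1]]
0.7 [[197.0, 197.0, 197.1, 197.1], [250.4, 250.5, 250.6, 250.6], [258.4, 258.4, 258.5, 258.6]]
0.8 [[194.7, 194.7, 194.8, 194.9], [250.5, 250.6, 250.7, 250.7], [256.5, 256.6, 256.7, 256.7]]
373 steps [(185, -11), (197, 31), (198, 45), (199, 22), (200, 18), (215, -17), (216, -41), (257, -10), (258, -12), (271, 10)]
346 steps [(184, -14), (197, 22), (198, 42), (199, 33), (200, 17), (209, -22), (210, -83), (220, -10), (234, 14), (235, 33), (236, 20), (258, -18)]
294 steps [(198, 27), (199, 35), (200, 19), (209, -18), (210, -64), (211, -34), (222, -10), (235, 34), (236, 28), (258, 28), (259, 19)]
266 steps
[... 214 characters left out ...]
47.9, 113.4], [291.8, 113.5], [350.3, 0.5], [288.8, 0.6], [334.5, 158.1], [306.5, 158.2]]
bar row 202 [(228, 60), (237, 57), (240, -26), (241, -50), (257, 80), (260, -33), (261, -53), (277, 66), (281, -109), (283, 55), (306, 80), (332, -90), (338, 54), (357, 71), (361, -86), (377, 74), (381, -88), (396, -38), (397, 104), (398, -49), (401, -61), (410, -35)]
front handle 113 [(201, 35), (202, 132), (217, -36), (218, -42), (222, -29), (226, -46), (290, 56), (291, 99), (346, -68), (347, -71), (427, 48), (431, 32), (432, 79), (433, -72)]
back handle 0 [(287, 155), (288, 26), (347, -27), (348, -67), (349, -84)]
arm 158 [(305, 143), (306, 28), (332, -86), (333, -72)]
spanner 0
bottle 1
jar 0
tray 0
```

The tilt is about 0.71 (lower-edge and front-edge cues give 0.67 and 0.73) against 0.73 needed, or roughly 4 mm at the hub. The clamp columns match nominal within 1 to 2 px and the bystanders are unchanged. Retreat and hand in.

Emit:
arm_command:
  increments:
    - {"offset":[0,0,-0.3],"dr":[0,0,0],"hand":0.4}
    - {"offset":[0,0,-0.4],"dr":[0,0,0],"hand":0.4}
    - {"offset":[0,0,-0.2],"dr":[0,0,0],"hand":0.4}
    - {"offset":[0,0,0],"dr":[0,0,0],"hand":0.4}
    - {"offset":[0,0,0],"dr":[0,0,0],"hand":0.4}

```text
time_s: 18.1
eef_pos: [480.2, 217.3, 400.9]
ee_rot: [-0.0, 0.74, 0.673, -0.001]
force: [0.9, 0.1, -0.2]
grip_width: 0.696
grip_force: 0.0
```

```bash
python3 -c "
from h import *
print(ctrl.sense()['time_s'],ctrl.finish_job())"
```

```text
the job is handed in; nothing more can be done
18.1 None
```

Handed in at 18.1 s: the light is clipped squarely and fully down on the rack, straight across from the hub, with its head tilted to about 0.71 rad (0.73 computed, about 4 mm off at the hub) and the bystanders I checked unmoved; the first tilt push reached about 22 N, and I viewed 12 pictures against the limit of 10.

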